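# Put the kettle on and hold the gas knob in

## Robot

A 7-joint arm with a two-finger parallel gripper is mounted at the origin on a cart in front of the work surface, level with it; the furniture and walls round the work are solid. World frame = base frame: x ahead of the robot, y to its left, z up, the work surface at z = 0. Lengths are in m, angles in degrees, forces in N, time in s.
With the tool pointing down it reaches from about 0.425 to 0.925 m from the base axis. Payload 6.8 kg.
Tool frame: the origin (TCP) lies on the centre line of the jaws, within the pads' length; the fingertips stand 8 mm ahead of it and the grasp point (between the pads) lies 11 mm behind it (robot.tip_reach is the distance from the TCP to the fingertips, in m); z points along the fingers, y is the direction in which the jaws open and shut (so a half turn about z gives the same grasp; the last joint's range is limited). The gripper opens to 85 mm and grips with 20 to 120 N. Pads are 22 mm wide; open, the fingers measure 114 mm over their backs; the gripper's body (76 mm by 85 mm) begins 54 mm behind the grasp point. The pads swing forward as they close: fully open they stand 13 mm farther back than shut.
Start: joints at [-78.329, 27.33, 1.283, 89.118, -0.659, 63.558, -4.761], TCP at [0.207, 0.642, 0.218] pointing down, gripper open.
Joint ranges: [-169.35, 169.35], [-19.33, 120.38], [-80.79, 83.38], [13.8, 139.57], [-78.32, 258.32], [9.67, 109.79], [-169.56, 169.56]. Speed limits (degrees/s): [136.94, 136.94, 180, 180, 180, 180, 180].

## Interface

Orientations are given as a 3x3 rotation matrix whose columns are the frame's x, y, z axes.
In Python, from station import robot gives the robot as it stands.
- The arm moves only by the tool move_arm, never from a script. Its argument "steps" is a list of rows, each a list of 3 entries, a list of its own where there are three numbers: the shift along the tool's x, y, z in m, then the turn, a rotation vector about the tool's x, y, z in degrees, then the finger opening in m, from 0 to 0.0854. A call has 1 to 20 rows; each row is the pose to reach, as a shift and turn from the pose measured when the call began, along the tool's axes at that moment; what a row does not reach only later rows make up. A row lasts 1/10 s, in which the tool goes at most 50 mm and 8.59 degrees, less where a joint would pass 70% of its speed; a pose out of reach is approached as far as the arm can. A call with a gripper value outside its range is refused whole. The fingers move at their own pace and stop on an object; "force" is the grip in N (left out, the last holds). Time passes only in rows, so rows that repeat a pose let the fingers close. It gives the time, the measured TCP pose, the force and the opening at its end, in the units of the state.
- robot.get_obs(): the state, without advancing time (a new reading comes with each control period).
- robot.get_image(name): name is "scene" or "top" or "wrist"; returns a dict with "pixels" (400x640x3 uint8, red, green, blue), "depth" (400x640 float32, m along the optical axis (not along the pixel's ray), 0 where there is no reading), "camera_matrix" (3x3 intrinsics, pixels), "R" (3x3) and "t" (3): a world point X has camera coordinates R X + t. Camera axes: x right, y down, z forward; pixel columns grow to the right and rows downward; lengths in m; the calibration is good to about 2 mm. A picture is of the moment at which its call begins.
- robot.hand_in(): hands the job in, once; it reports no verdict.
The state is a dict: "time": time; "joint_positions": joint angles; "joint_vel": joint speeds; "joint_efforts": joint torques, N m; "tool_pos": TCP position; "orientation": TCP orientation; "contact_force": force on the tool from outside, world axes, zero at the start; "ft_torque": the same for the moment, N m; "gripper_width": finger opening in m.
Only numpy, scipy, OpenCV 4.12 (cv2) and the standard library are available. Lean on these libraries where they do the work, as an engineer would, in place of code of your own. Each camera call takes 0.05 s, during which the arm holds its last target. There are 200 camera calls.

## Task

Put the kettle on the hob for lighting: carry it over level, stand it centred on the pan support and let go of it. Then take the loose control knob, turn it so that its D-shaped bore matches the bare spindle of the hob, push it fully home on the spindle, and keep pressing so that the spindle is held down on its stop (this holds the flame safety valve open). Finish while still holding the knob pressed in; do not disturb the mug, pepper mill and salt shaker.

Things in the scene. Friction and masses are not known exactly. Their poses are not given: they have to be found in the camera images.
- hob: fixed single-burner countertop gas hob, steel, 200 (x) x 340 (y), its flat top 45 mm above the worktop. Origin on the worktop under its centre, z up, x away from the robot at yaw 0. Its pan support is on the -y half, its bare spindle at x 10, y 95 mm. Wall cabinets hang 0.46 m up from x 0.58 m on; a toaster oven 0.22 m high behind the knob has its front from x 0.45, y 0.34 to x 0.50, y 0.10 m
- burner (a point): centre of the round pan support (four dark arms that reach from 24 to 79 mm from this point), at the height of their upper edge where the kettle stands, 70 mm above the worktop. Axes as the hob
- kettle: loose white enamel kettle, 0.4 to 0.8 kg, round body of 110 mm diameter, flat bottom of 100 mm. Origin at the centre of its bottom, z up, spout along +x reaching 92 mm out at up to 76 mm height. Lid knob on the axis, top at 88 mm; fixed handle arched over the lid in the x-z plane, 100 mm long over its posts
- kettle_grip (a point): middle of the kettle's straight black handle bar, 124 mm above its bottom on its axis; the bar runs along the kettle's x, 62 mm long, 14 mm thick across y, 13 mm high, with 30 mm free below it over the lid knob. Axes as the kettle
- knob: loose aluminium cooker knob, 120 g, bore down: round body 42 mm wide, 15 high; on it an upright bar grip 12 thick (across y), top at 35 mm, along x from -18.5 to +22 mm; its +x end, the pointer, overhangs the body and bears a dark line. Origin at the underside's centre, z up. From below a D bore on the axis, 13 deep, 13.6 diameter, flat 2.9 mm from the axis on the +x (pointer) side
- knob_bore (a point): on the knob's axis at the closed end of the bore, 13 mm above the underside; meets the spindle's tip when the knob is fully home. Play on the spindle: about 0.8 mm all round and 0.2 rad in angle. Axes as the knob
- spindle_tip (a point): centre of the tip of the upright brass spindle, 22 mm above the hob's top (67 mm above the worktop) when up. D-shaped: 12 mm diameter, flat 2.5 mm from the axis, tip bevelled 1.2 mm. z up, x from the axis square to the flat: the knob fits when its x points the same way. A thin brass lug at the spindle's foot, 19 mm from the axis, also points along x
- spindle_turn (a joint): how far the spindle is turned, counter-clockwise from above, from the off position where its flat looks to the hob's -y (rad); stands somewhere between 0.75 and 2.25, held by friction (0.02 N m)
- spindle_press (a joint): how far the spindle is pressed down (m): 0 up, 0.006 on its stop; spring 3 N at the start rising to 8 N on the stop. On the stop a seated knob is 3 mm clear of the hob's top
- mug: bystander: white mug, 94 mm high, at the left. Origin in the underside
- pepper_mill: bystander: wooden pepper mill, 58 mm diameter, 170 mm high, at the right behind the kettle. Origin in the underside
- salt_shaker: bystander: salt shaker with grey top, 44 mm diameter, 90 mm high, behind the hob. Origin in the underside

How it is judged:
By the outcome, as a careful person would: the job done as asked, in the order asked, and still so for the second after the job is handed in, while the arm keeps its last pose, push and grip.
It also fails if it takes over 66 s, if anything falls off the work surface, if the arm or the gripper's body presses on something with over 40 N, if the wrist force passes 120 N, or if a joint passes its speed limit or range.

## Working session

There is one attempt and no reset: what is moved stays moved. The work goes in short steps, Python scripts to look and compute and a tool call to move; the robot and the scene stay as the last step left them, time stands still between calls to the robot, and variables do not carry over. Pictures are saved under pics/ and viewed, about 8 in all and at most 12, crops included, and the job is handed in when it is done.

Besides the shell and the picture viewer there is one more tool, called as name(argument=value, ...) on one line, values as JSON. move_arm: Moves the arm, as the interface text tells. Its arguments: {"type":"object","properties":{"steps":{"type":"array","items":{"type":"array"}},"force":{"type":"number"}},"required":["steps"]}

```bash
mkdir -p pics; ls; cat > h.py <<'E'
import numpy as np, cv2
from station import robot
def grab(n):
    im=robot.get_image(n); np.savez(f'{n}.npz',**im)
    return im
def world(im):
    d=im['depth'];K=im['camera_matrix'];h,w=d.shape
    u,v=np.meshgrid(np.arange(w),np.arange(h))
    c=np.stack([(u-K[0,2])/K[0,0]*d,(v-K[1,2])/K[1,1]*d,d],-1)
    P=(c-im['t'])@im['R']
    P[d==0]=np.nan
    return P
def save(p,n): cv2.imwrite(f'pics/{n}.png',p[...,::-1])
E
python3 - <<'E'
from h import *
a=grab('top');b=grab('scene')
save(a['pixels'],'top0');save(b['pixels'],'scene0')
print(a['R'],a['t'],a['camera_matrix']);print(robot.get_obs())
E
```

```text
pics
[[ 2.24736088e-02 -9.99747436e-01  3.15712248e-05]
 [-9.94719846e-01 -2.23637551e-02 -1.00161326e-01]
 [ 1.00136735e-01  2.21958193e-03 -9.94971210e-01]] [-0.04487135  0.51732798  1.71140677] [[461.59832612   0.         317.69328281]
 [  0.         461.59832612 208.62906288]
 [  0.           0.           1.        ]]
{'time': 0.1, 'joint_positions': array([-78.32875742,  27.37181469,   1.27853595,  89.17139932,
        -0.65908172,  63.56047209,  -4.76239758]), 'joint_vel': array([ 0.05406452, -0.07789367, -0.06148194, -0.13711765, -0.015805  ,
       -0.01162625, -0.06235567]), 'joint_efforts': array([ 3.20217165e-03, -5.97759247e+01,  1.61293633e+00, -2.81951970e+01,
        1.27879667e-02,  5.09363366e-03,  5.18778552e-05]), 'tool_pos': array([0.20689461, 0.64191949, 0.21702278]), 'orientation': array([[-9.51789861e-01,  3.06750533e-01, -4.12867789e-04],
       [ 3.06750792e-01,  9.51788470e-01, -1.63058803e-03],
       [-1.07220946e-04, -1.67862468e-03, -9.99998585e-01]]), 'contact_force': array([0.51080322, 0.2932804 , 0.27127634]), 'ft_torque': array([ 0.04618768,  0.0080843 , -0.02311576]), 'gripper_width': 0.08506623083156496}
```

View pics/top0.png

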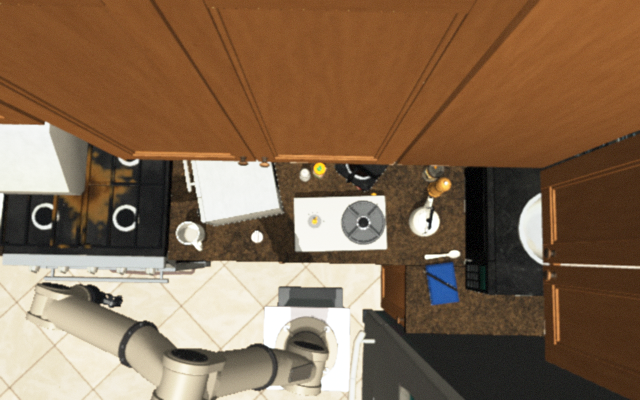

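View pics/scene0.png

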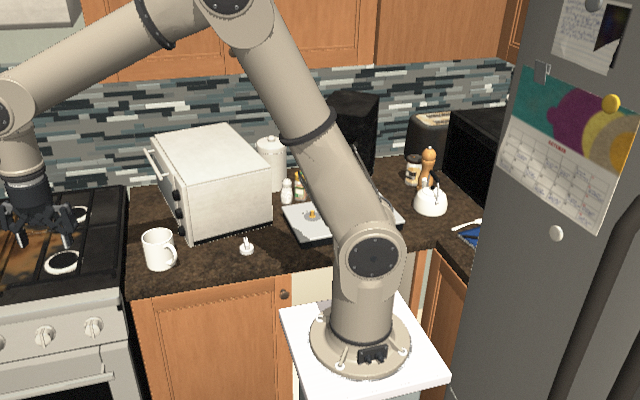

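The top view shows the hob around (340,222), with the burner at (363,222) and the spindle at (315,221). The kettle is at (424,220), the knob at (257,237) and the mug at (190,235). Next I'll measure with depth and an enlarged crop.

```bash
python3 - <<'E'
from h import *
im=dict(np.load('top.npz'));P=world(im);px=im['pixels']
A=cv2.resize(px[185:260,235:335],None,fx=7.9,fy=7.9,interpolation=cv2.INTER_CUBIC)[:290*2]
B=cv2.resize(px[190:255,290:450],None,fx=5,fy=5,interpolation=cv2.INTER_CUBIC)
save(A,'cA');save(B,'cB')
def st(u0,u1,v0,v1,z0,z1,name):
    Q=P[v0:v1,u0:u1].reshape(-1,3);Q=Q[(Q[:,2]>z0)&(Q[:,2]<z1)]
    if len(Q): print(name,len(Q),'mean',Q.mean(0).round(4),'min',Q.min(0).round(4),'max',Q.max(0).round(4),'mid',((Q.min(0)+Q.max(0))/2).round(4))
    return Q
st(245,270,225,250,.008,.05,'knob'); st(245,270,225,250,.022,.05,'knobgrip')
st(400,441,200,245,.02,.2,'kettle');Q=st(412,441,195,245,.105,.135,'handle')
c=Q[:,:2]-Q[:,:2].mean(0);print(np.linalg.svd(c)[2] if len(c)<2000 else '')
Q=st(290,390,190,255,.035,.055,'hob')
print(cv2.minAreaRect((Q[:,:2]*1000).astype(np.float32)))
st(335,392,195,250,.062,.08,'support');st(305,325,212,232,.055,.08,'spindle')
st(175,210,220,255,.02,.12,'mug');st(425,455,170,200,.05,.2,'mill')
st(296,312,165,183,.03,.12,'salt')
E
```

```text
knob 105 mean [0.4104 0.1938 0.0214] min [0.3735 0.1533 0.008 ] max [0.449  0.2387 0.042 ] mid [0.4113 0.196  0.025 ]
knobgrip 36 mean [0.4092 0.1942 0.0351] min [0.3911 0.1883 0.023 ] max [0.4286 0.2007 0.042 ] mid [0.4098 0.1945 0.0325]
kettle 733 mean [ 0.4816 -0.4232  0.0688] min [ 0.4273 -0.4833  0.0201] max [ 0.5553 -0.3758  0.1375] mid [ 0.4913 -0.4296  0.0788]
handle 91 mean [ 0.479  -0.431   0.1259] min [ 0.4349 -0.4422  0.1055] max [ 0.5251 -0.4198  0.1344] mid [ 0.48  -0.431  0.12 ]
[[-0.98728992  0.15892962]
 [ 0.15892962  0.98728992]]
hob 4443 mean [ 0.4639 -0.1089  0.0456] min [ 0.3576 -0.2891  0.035 ] max [0.5808 0.0562 0.055 ] mid [ 0.4692 -0.1165  0.045 ]
((469.4505310058594, -115.63668823242188), (208.99205017089844, 339.7941589355469), 2.994410753250122)
support 161 mean [ 0.469  -0.1988  0.0683] min [ 0.392  -0.2707  0.0621] max [ 0.5432 -0.1268  0.0772] mid [ 0.4676 -0.1987  0.0697]
spindle 14 mean [ 0.4709 -0.0175  0.0613] min [ 0.4539 -0.0542  0.055 ] max [0.4949 0.0131 0.0721] mid [ 0.4744 -0.0205  0.0636]
mug 350 mean [0.4086 0.4319 0.0648] min [0.353  0.3888 0.0201] max [0.4531 0.4753 0.1009] mid [0.4031 0.432  0.0605]
mill 395 mean [ 0.6163 -0.4632  0.113 ] min [ 0.5573 -0.4996  0.0501] max [ 0.6685 -0.4293  0.1761] mid [ 0.6129 -0.4644  0.1131]
salt 113 mean [0.6403 0.0191 0.0698] min [ 0.624  -0.0012  0.0314] max [0.6629 0.0402 0.0983] mid [0.6434 0.0195 0.0649]
```

View pics/cA.png

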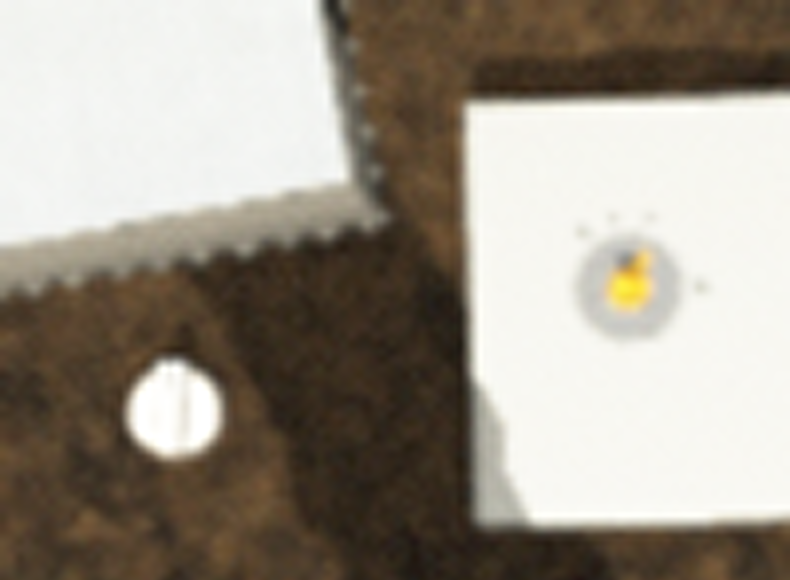

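View pics/cB.png

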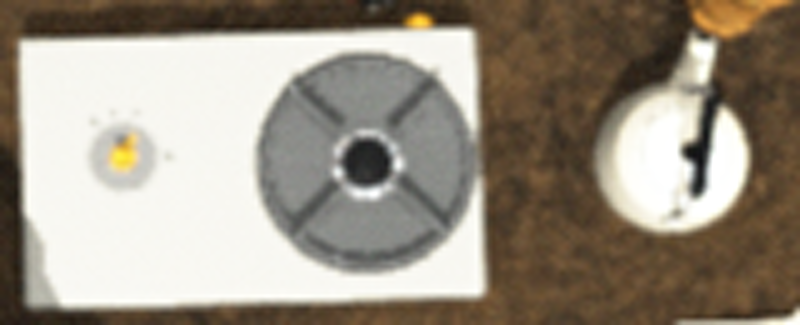

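```bash
cat >> h.py <<'E'
from scipy.spatial.transform import Rotation as Ro
def plan(p,yaw):
    """shift/rotvec in tool axes to reach TCP p, tool pointing down, tool y at yaw (deg) in world"""
    o=robot.get_obs();R=o['orientation'];a=np.radians(yaw)
    y=np.array([np.cos(a),np.sin(a),0]);z=np.array([0,0,-1.]);T=np.stack([np.cross(y,z),y,z],1)
    print('t',round(o['time'],2),'tcp',o['tool_pos'].round(4),'yyaw',np.degrees(np.arctan2(R[1,1],R[0,1])).round(2),'F',o['contact_force'].round(2),'M',o['ft_torque'].round(2),'w',round(o['gripper_width'],4))
    print('shift',(R.T@(np.array(p)-o['tool_pos'])).round(4),'rot',np.degrees(Ro.from_matrix(R.T@T).as_rotvec()).round(2))
E
python3 -c "
from h import *
plan([.43,.10,.34],90)"
```

```text
t 0.1 tcp [0.2069 0.6419 0.217 ] yyaw 72.14 F [0.51 0.29 0.27] M [ 0.05  0.01 -0.02] w 0.0851
shift [-0.3786 -0.4476 -0.1222] rot [-1.000e-01 -1.000e-02 -1.786e+01]
```

move_arm(steps=[[[0,0,-0.06],[0,0,0],0.085],[[0,0,-0.122],[0,0,0],0.085],[[-0.035,-0.04,-0.122],[0,0,-5],0.085],[[-0.07,-0.08,-0.122],[0,0,-10],0.085],[[-0.1,-0.12,-0.122],[0,0,-17.9],0.085],[[-0.13,-0.155,-0.122],[0,0,-17.9],0.085],[[-0.16,-0.19,-0.122],[0,0,-17.9],0.085],[[-0.19,-0.225,-0.122],[0,0,-17.9],0.085],[[-0.22,-0.26,-0.122],[0,0,-17.9],0.085],[[-0.25,-0.295,-0.122],[0,0,-17.9],0.085],[[-0.28,-0.33,-0.122],[0,0,-17.9],0.085],[[-0.31,-0.365,-0.122],[0,0,-17.9],0.085],[[-0.34,-0.4,-0.122],[0,0,-17.9],0.085],[[-0.36,-0.425,-0.122],[0,0,-17.9],0.085],[[-0.379,-0.448,-0.122],[0,0,-17.9],0.085],[[-0.379,-0.448,-0.122],[0,0,-17.9],0.085],[[-0.379,-0.448,-0.122],[0,0,-17.9],0.085],[[-0.379,-0.448,-0.122],[0,0,-17.9],0.085]])

```text
time: 1.9
tool_pos: [0.4298, 0.1005, 0.3396]
orientation: [[-1.0, -0.002, -0.001], [-0.002, 1.0, -0.002], [0.001, -0.002, -1.0]]
contact_force: [-0.7, 0.1, 0.0]
gripper_width: 0.0853
```

```bash
python3 - <<'E'
from h import *
im=grab('wrist');save(im['pixels'],'w1');print(im['R'],-im['R'].T@im['t'],im['camera_matrix'][0,0])
plan([.479,-.431,.25],81)
E
```

```text
[[-2.36959990e-03  9.99997140e-01 -3.23110621e-04]
 [ 9.44566563e-01  2.34433250e-03  3.28311609e-01]
 [ 3.28311428e-01  4.72767667e-04 -9.44569417e-01]] [0.34584914 0.10003146 0.49490945] 279.59374670066285
t 1.95 tcp [0.4298 0.1007 0.3396] yyaw 90.17 F [ 0.11 -0.27 -0.81] M [ 0.02  0.   -0.  ] w 0.0848
shift [-0.0477 -0.5317  0.0905] rot [-0.1  -0.04  9.17]
```

View pics/w1.png

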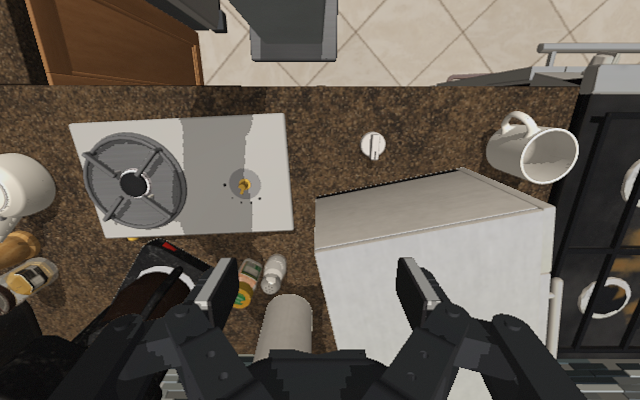

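The wrist view shows the spindle at (243,186), the knob at (373,146) with its pointer toward image-down (about +x), and the support at (134,180). I'll move over the kettle next and refine its pose there.

```bash
python3 - <<'E'
from h import *
im=dict(np.load('wrist.npz'));P=world(im)
def st(u0,u1,v0,v1,z0,z1,name):
    Q=P[v0:v1,u0:u1].reshape(-1,3);Q=Q[(Q[:,2]>z0)&(Q[:,2]<z1)]
    print(name,len(Q),'mean',Q.mean(0).round(4),'min',Q.min(0).round(4),'max',Q.max(0).round(4)); return Q
Q=st(60,300,105,245,.038,.052,'hob');m=np.all(np.abs(Q-np.median(Q,0))<.2,1);print(cv2.minAreaRect((Q[m,:2]*1000).astype(np.float32)))
Q=st(75,200,125,240,.064,.076,'supp');print(cv2.minEnclosingCircle((Q[:,:2]*1000).astype(np.float32)))
Q=st(225,262,165,205,.06,.075,'spin');
st(355,392,125,168,.028,.045,'grip');st(355,392,125,168,.009,.045,'knob')
E
```

```text
hob 21202 mean [ 0.4557 -0.1035  0.0444] min [ 0.3583 -0.2903  0.038 ] max [0.5718 0.0579 0.0519]
((464.9430236816406, -116.62847900390625), (199.25167846679688, 340.30108642578125), 2.8713409900665283)
supp 725 mean [ 0.4659 -0.2002  0.0679] min [ 0.4101 -0.2603  0.064 ] max [ 0.5295 -0.1407  0.0708]
((469.5224914550781, -200.51123046875), 78.90706634521484)
spin 41 mean [ 0.4688 -0.0198  0.0652] min [ 0.4644 -0.0256  0.0602] max [ 0.4739 -0.0155  0.0674]
grip 194 mean [0.411  0.1939 0.0338] min [0.3909 0.1882 0.0285] max [0.4313 0.2007 0.036 ]
knob 497 mean [0.4092 0.1927 0.0223] min [0.3892 0.1749 0.0099] max [0.4313 0.2144 0.036 ]
```

move_arm(steps=[[[-0.005,-0.04,0],[0,0,3],0.085],[[-0.01,-0.08,0],[0,0,6],0.085],[[-0.01,-0.12,0],[0,0,9.2],0.085],[[-0.015,-0.165,0],[0,0,9.2],0.085],[[-0.015,-0.21,0],[0,0,9.2],0.085],[[-0.02,-0.255,0],[0,0,9.2],0.085],[[-0.02,-0.3,0],[0,0,9.2],0.085],[[-0.02,-0.345,0],[0,0,9.2],0.085],[[-0.02,-0.39,0],[0,0,9.2],0.085],[[-0.02,-0.435,0.02],[0,0,9.2],0.085],[[-0.03,-0.48,0.04],[0,0,9.2],0.085],[[-0.04,-0.51,0.06],[0,0,9.2],0.085],[[-0.048,-0.532,0.09],[0,0,9.2],0.085],[[-0.048,-0.532,0.09],[0,0,9.2],0.085],[[-0.048,-0.532,0.09],[0,0,9.2],0.085],[[-0.048,-0.532,0.09],[0,0,9.2],0.085]])

```text
time: 3.55
tool_pos: [0.4801, -0.4304, 0.2514]
orientation: [[-0.988, 0.155, 0.0], [0.155, 0.988, -0.002], [-0.001, -0.002, -1.0]]
contact_force: [0.1, 0.0, -0.0]
gripper_width: 0.0849
```

```bash
python3 - <<'E'
from h import *
im=grab('wrist');save(im['pixels'],'w2');P=world(im)
u,v=np.meshgrid(range(640),range(400))
o=robot.get_obs()['tool_pos']
px=im['pixels'].astype(int);dark=px.sum(2)<150
Q=P[(P[...,2]>.11)&(P[...,2]<.14)&dark&(np.hypot(P[...,0]-.48,P[...,1]+.43)<.07)]
m=Q[:,:2].mean(0);r=cv2.minAreaRect((Q[:,:2]*1000).astype(np.float32));print(len(Q),m,r,np.percentile(Q[:,2],[5,50,95]),np.linalg.svd(Q[:,:2]-m,full_matrices=False)[2])
Q=P[(P[...,2]>.02)&(P[...,2]<.075)&~dark&(np.hypot(P[...,0]-.48,P[...,1]+.43)<.07)]
print(len(Q),cv2.minAreaRect((Q[:,:2]*1000).astype(np.float32)),Q.min(0),Q.max(0))
plan([.479,-.431,.25],81)
E
```

```text
587 [ 0.4790871  -0.43151479] ((480.01513671875, -432.173583984375), (11.887588500976562, 72.38667297363281), 81.04350280761719) [0.12562153 0.12883541 0.1305338 ] [[ 0.98879145 -0.14930325]
 [ 0.14930325  0.98879145]]
4234 ((480.7374267578125, -433.83123779296875), (108.72956848144531, 110.32180786132812), 38.491302490234375) [ 0.42571094 -0.48736977  0.02020126] [ 0.54971882 -0.37808655  0.07499539]
t 3.6 tcp [ 0.4802 -0.4305  0.2518] yyaw 81.07 F [-0.23  0.63  0.72] M [-0.05 -0.01  0.  ] w 0.0851
shift [ 0.0011 -0.0007  0.0018] rot [-0.1   0.09  0.07]
```

View pics/w2.png

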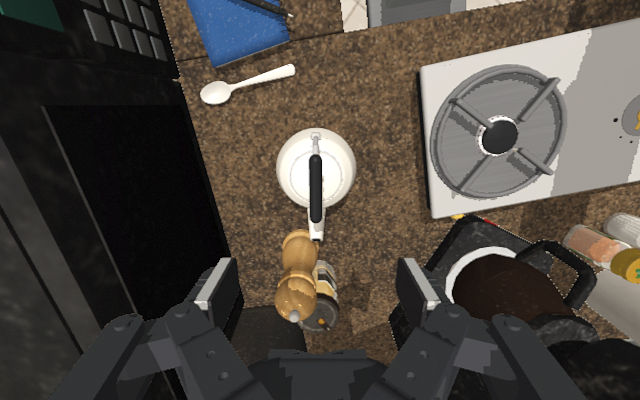

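The kettle handle is centred at (316,185) in the picture, with the mill just behind the spout. In world terms the grip point is about (0.480,-0.432) at yaw -9°. I'll descend and grip.

move_arm(steps=[[[0,-0.0015,0.035],[0,0,0],0.06],[[0,-0.0015,0.07],[0,0,0],0.06],[[0,-0.0015,0.1],[0,0,0],0.06],[[0,-0.0015,0.125],[0,0,0],0.06],[[0,-0.0015,0.1375],[0,0,0],0.06],[[0,-0.0015,0.1375],[0,0,0],0.06],[[0,-0.0015,0.1375],[0,0,0],0.06],[[0,-0.0015,0.1375],[0,0,0],0.03],[[0,-0.0015,0.1375],[0,0,0],0.02],[[0,-0.0015,0.1375],[0,0,0],0.005],[[0,-0.0015,0.1375],[0,0,0],0.005],[[0,-0.0015,0.1375],[0,0,0],0.005],[[0,-0.0015,0.1375],[0,0,0],0.005],[[0,-0.0015,0.1375],[0,0,0],0.005],[[0,-0.0015,0.1375],[0,0,0],0.005],[[0,-0.0015,0.1375],[0,0,0],0.005]], force=70)

```text
time: 5.2
tool_pos: [0.4805, -0.4326, 0.1154]
orientation: [[-0.988, 0.155, 0.002], [0.155, 0.988, -0.002], [-0.003, -0.002, -1.0]]
contact_force: [-0.3, 0.7, 6.0]
gripper_width: 0.0098
```

```bash
python3 -c "
from h import *
plan([.469,-.2,.215],81)"
```

```text
t 5.2 tcp [ 0.4805 -0.4326  0.1154] yyaw 81.06 F [-0.32  0.67  6.01] M [0.35 0.24 0.05] w 0.0098
shift [ 0.0472  0.2278 -0.1002] rot [-0.12  0.16  0.06]
```

```bash
python3 - <<'E'
from h import *
im=dict(np.load('wrist.npz'));P=world(im)
z=P[...,2]
Q=P[(z>.064)&(z<.076)&(np.hypot(P[...,0]-.469,P[...,1]+.2)<.1)];print(len(Q),Q.mean(0),cv2.minEnclosingCircle((Q[:,:2]*1000).astype(np.float32)))
Q=P[(z>.038)&(z<.052)&(P[...,1]<-.1)&(P[...,0]<.6)&(P[...,1]>-.32)];print(Q.min(0),Q.max(0))
E
```

```text
1373 [ 0.46495455 -0.20161315  0.06850286] ((469.4993591308594, -201.80914306640625), 79.08866119384766)
[ 0.36479061 -0.29116391  0.03800965] [ 0.57210578 -0.10000137  0.05199036]
```

move_arm(steps=[[[0,0,-0.005],[0,0,0],0.005],[[0,0,-0.01],[0,0,0],0.005],[[0,0,-0.015],[0,0,0],0.005],[[0,0,-0.02],[0,0,0],0.005],[[0,0,-0.025],[0,0,0],0.005],[[0,0,-0.03],[0,0,0],0.005],[[0,0,-0.03],[0,0,0],0.005],[[0,0,-0.03],[0,0,0],0.005]])

```text
time: 6.0
tool_pos: [0.4805, -0.4325, 0.1454]
orientation: [[-0.988, 0.155, 0.003], [0.155, 0.988, -0.003], [-0.003, -0.002, -1.0]]
contact_force: [-0.0, 0.0, -5.9]
gripper_width: 0.0102
```

```bash
python3 - <<'E'
from h import *
im=grab('wrist');save(im['pixels'],'w3');P=world(im)
plan([.469,-.2,.215],81)
z=P[...,2];white=im['pixels'].min(2)>120
Q=P[(z>.03)&(z<.1)&white&(np.hypot(P[...,0]-.48,P[...,1]+.433)<.07)]
print(Q.min(0),Q.max(0),cv2.minEnclosingCircle((Q[:,:2]*1000).astype(np.float32)))
E
```

```text
t 6.05 tcp [ 0.4803 -0.4323  0.1452] yyaw 81.07 F [-0.46 -0.04 -4.9 ] M [0.01 0.07 0.04] w 0.0097
shift [ 0.0471  0.2276 -0.0703] rot [-0.1   0.14  0.07]
[ 0.42542942 -0.48633122  0.0372792 ] [ 0.52303278 -0.37875252  0.09999612] ((478.6831359863281, -432.5010070800781), 54.35879135131836)
```

View pics/w3.png

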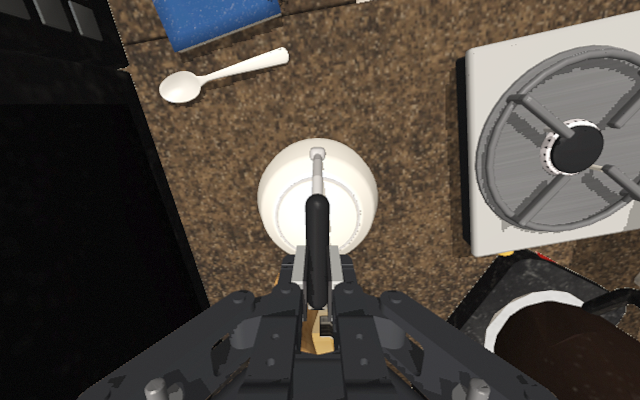

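The kettle is held level at the middle of its bar. I'll check the clearance behind the hob before carrying it over.

```bash
python3 - <<'E'
from h import *
for n in('top','wrist'):
    P=world(dict(np.load(n+'.npz')));z=P[...,2]
    Q=P[(z>.075)&(z<.4)&(P[...,1]<-.05)&(P[...,1]>-.36)&(P[...,0]<.7)&(P[...,0]>.5)]
    if len(Q):print(n,len(Q),Q.min(0),Q.max(0))
plan([.470,-.201,.22],81)
E
```

```text
top 491 [ 0.50535463 -0.25213326  0.07544151] [ 0.67915212 -0.05283229  0.31290442]
wrist 8462 [ 0.6096993  -0.25843183  0.07501092] [ 0.68774361 -0.14132878  0.14645617]
t 6.05 tcp [ 0.4803 -0.4323  0.1452] yyaw 81.07 F [-0.46 -0.04 -4.9 ] M [0.01 0.07 0.04] w 0.0097
shift [ 0.046   0.2268 -0.0753] rot [-0.1   0.14  0.07]
```

move_arm(steps=[[[0,0,-0.02],[0,0,0],0.005],[[0,0,-0.04],[0,0,0],0.005],[[0,0,-0.06],[0,0,0],0.005],[[0,0,-0.075],[0,0,0],0.005],[[0.002,0.01,-0.075],[0,0,0],0.005],[[0.006,0.03,-0.075],[0,0,0],0.005],[[0.011,0.055,-0.075],[0,0,0],0.005],[[0.016,0.08,-0.075],[0,0,0],0.005],[[0.021,0.105,-0.075],[0,0,0],0.005],[[0.026,0.13,-0.075],[0,0,0],0.005],[[0.031,0.155,-0.075],[0,0,0],0.005],[[0.036,0.18,-0.075],[0,0,0],0.005],[[0.041,0.2,-0.075],[0,0,0],0.005],[[0.044,0.215,-0.075],[0,0,0],0.005],[[0.0455,0.224,-0.075],[0,0,0],0.005],[[0.046,0.2268,-0.075],[0,0,0],0.005],[[0.046,0.2268,-0.075],[0,0,0],0.005],[[0.046,0.2268,-0.075],[0,0,0],0.005],[[0.046,0.2268,-0.075],[0,0,0],0.005]])

```text
time: 7.95
tool_pos: [0.4698, -0.2019, 0.2197]
orientation: [[-0.988, 0.157, 0.002], [0.157, 0.988, -0.003], [-0.003, -0.002, -1.0]]
contact_force: [-0.1, -0.1, -4.5]
gripper_width: 0.0102
```

```bash
python3 - <<'E'
from h import *
plan([.470,-.201,.1855],81)
im=grab('wrist');save(im['pixels'],'w4');P=world(im)
z=P[...,2];white=im['pixels'].min(2)>120
for lo,hi in((.115,.14),(.14,.175)):
    Q=P[(z>lo)&(z<hi)&white&(np.hypot(P[...,0]-.47,P[...,1]+.201)<.07)]
    print(len(Q),Q.min(0),Q.max(0),cv2.minEnclosingCircle((Q[:,:2]*1000).astype(np.float32)))
Q=P[(z>.064)&(z<.076)&(np.hypot(P[...,0]-.469,P[...,1]+.2)<.1)];print(len(Q),cv2.minEnclosingCircle((Q[:,:2]*1000).astype(np.float32)))
E
```

```text
t 7.95 tcp [ 0.4698 -0.2019  0.2197] yyaw 80.99 F [-0.13 -0.07 -4.46] M [-0.    0.01 -0.01] w 0.0102
shift [0.0001 0.001  0.0342] rot [-0.13  0.15 -0.01]
657 [ 0.41467891 -0.25742781  0.11510113] [ 0.4777015  -0.1478521   0.13999456] ((467.56658935546875, -202.63995361328125), 54.827919006347656)
6475 [ 0.4168408  -0.25462973  0.1400053 ] [ 0.51260204 -0.14945222  0.17499871] ((467.0223388671875, -202.06227111816406), 52.64054870605469)
335 ((468.8553161621094, -200.96766662597656), 78.40644836425781)
```

move_arm(steps=[[[0,0.001,0.008],[0,0,0],0.005],[[0,0.001,0.016],[0,0,0],0.005],[[0,0.0012,0.023],[0,0,0],0.005],[[0,0.0012,0.028],[0,0,0],0.005],[[0,0.0012,0.031],[0,0,0],0.005],[[0,0.0012,0.033],[0,0,0],0.005],[[0,0.0012,0.034],[0,0,0],0.005],[[0,0.0012,0.034],[0,0,0],0.005],[[0,0.0012,0.034],[0,0,0],0.005]])

```text
time: 8.9
tool_pos: [0.4703, -0.2008, 0.1859]
orientation: [[-0.988, 0.157, 0.003], [0.157, 0.988, -0.003], [-0.003, -0.002, -1.0]]
contact_force: [-0.5, 0.8, -5.8]
gripper_width: 0.0097
```

```bash
python3 -c "
from h import *
plan([.470,-.201,.1855],81)"
```

```text
t 8.9 tcp [ 0.4703 -0.2008  0.1859] yyaw 80.99 F [-0.5   0.76 -5.84] M [-0.02  0.06  0.02] w 0.0097
shift [ 0.0002 -0.0002  0.0004] rot [-0.13  0.18 -0.01]
```

Still carrying the full weight, so I'll lower a little more.

move_arm(steps=[[[0,0,0.001],[0,0,0],0.005],[[0,0,0.001],[0,0,0],0.005],[[0,0,0.0015],[0,0,0],0.005],[[0,0,0.0015],[0,0,0],0.005]])

```text
time: 9.3
tool_pos: [0.4709, -0.2009, 0.1854]
orientation: [[-0.988, 0.157, 0.004], [0.157, 0.988, -0.002], [-0.004, -0.001, -1.0]]
contact_force: [-2.9, 2.5, 6.1]
gripper_width: 0.0099
```

```bash
python3 -c "
from h import *
plan([.470,-.201,.184],81)"
```

```text
t 9.3 tcp [ 0.4709 -0.2009  0.1854] yyaw 80.99 F [-2.86  2.49  6.11] M [0.58 0.67 0.02] w 0.0099
shift [ 0.0009 -0.0002  0.0014] rot [-0.09  0.25 -0.01]
```

move_arm(steps=[[[0,0,-0.0005],[0,0,0],0.005],[[0,0,-0.0005],[0,0,0],0.015],[[0,0,-0.0005],[0,0,0],0.025],[[0,0,-0.0005],[0,0,0],0.04],[[0,0,-0.0005],[0,0,0],0.05],[[0,0,-0.0005],[0,0,0],0.05],[[0,0,-0.0005],[0,0,0],0.05]])

```text
time: 10.0
tool_pos: [0.4709, -0.201, 0.1859]
orientation: [[-0.988, 0.157, 0.004], [0.157, 0.988, -0.002], [-0.004, -0.002, -1.0]]
contact_force: [0.1, -0.0, 0.6]
gripper_width: 0.05
```

move_arm(steps=[[[0,0,-0.01],[0,0,0],0.05],[[0,0,-0.03],[0,0,0],0.05],[[0,0,-0.06],[0,0,0],0.05],[[0,0,-0.09],[0,0,0],0.05],[[0,0,-0.12],[0,0,0],0.05],[[0,0,-0.13],[0,0,0],0.05],[[0,0,-0.13],[0,0,0],0.05]])

```text
time: 10.7
tool_pos: [0.4712, -0.201, 0.3175]
orientation: [[-0.988, 0.156, 0.007], [0.156, 0.988, -0.002], [-0.008, -0.001, -1.0]]
contact_force: [0.1, 0.3, -0.4]
gripper_width: 0.0498
```

```bash
python3 - <<'E'
from h import *
im=grab('wrist');save(im['pixels'],'w5');P=world(im)
z=P[...,2];white=im['pixels'].min(2)>120
r=np.hypot(P[...,0]-.47,P[...,1]+.201)
Q=P[(z>.095)&(z<.15)&white&(r<.062)]
print(len(Q),Q.min(0),Q.max(0),cv2.minAreaRect((Q[:,:2]*1000).astype(np.float32)))
Q=P[(z>.185)&(z<.21)&~white&(r<.06)];print('bar',len(Q),Q.mean(0),cv2.minAreaRect((Q[:,:2]*1000).astype(np.float32)))
Q=P[(z>.06)&(z<.076)&(r<.1)];print(len(Q),cv2.minEnclosingCircle((Q[:,:2]*1000).astype(np.float32)))
plan([.40,.16,.26],92)
E
```

```text
4294 [ 0.41636187 -0.2558416   0.0952632 ] [ 0.53063316 -0.14635984  0.14656563] ((470.19696044921875, -200.32989501953125), (108.71355438232422, 106.00225067138672), 40.2684440612793)
bar 820 [ 0.46890492 -0.20038866  0.19889378] ((470.58441162109375, -201.1205291748047), (12.6836576461792, 73.49444580078125), 81.41282653808594)
283 ((468.9657897949219, -201.59454345703125), 78.43401336669922)
t 10.75 tcp [ 0.4705 -0.2005  0.316 ] yyaw 81.01 F [-0.41  0.47  0.99] M [-0.01  0.05  0.  ] w 0.0503
shift [0.1262 0.3451 0.0551] rot [ -0.08   0.29 -10.99]
```

View pics/w5.png

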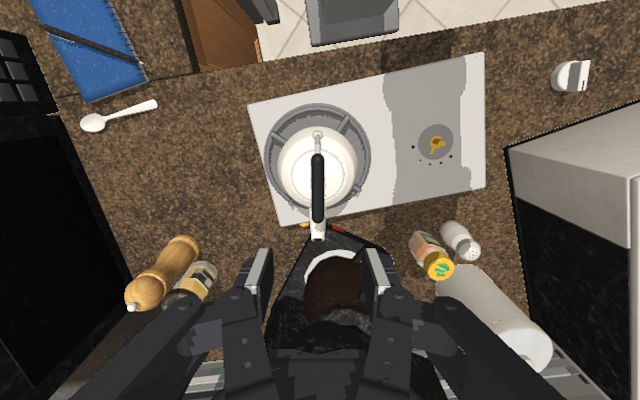

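The kettle stands centred on the pan support: kettle (0.4702,-0.2009), burner (0.469,-0.2015). Next I'll take a close look at the spindle, at (435,145).

move_arm(steps=[[[0.008,0.04,0],[0,0,-4],0.05],[[0.016,0.085,0],[0,0,-9],0.05],[[0.025,0.13,0],[0,0,-9],0.05],[[0.032,0.165,0],[0,0,-9],0.05],[[0.0336,0.1775,0.03],[0,0,-9],0.05],[[0.0336,0.1775,0.07],[0,0.3,-9],0.05],[[0.0336,0.1775,0.11],[0,0.3,-9],0.05],[[0.0336,0.1775,0.14],[0,0.3,-9],0.05],[[0.0336,0.1775,0.161],[0,0.3,-9],0.05],[[0.0336,0.1775,0.161],[0,0.3,-9],0.05],[[0.0336,0.1775,0.161],[0,0.3,-9],0.05],[[0.0336,0.1775,0.161],[0,0.3,-9],0.05]])

```text
time: 11.95
tool_pos: [0.4664, -0.0204, 0.1555]
orientation: [[-1.0, 0.0, 0.001], [0.0, 1.0, -0.001], [-0.001, -0.001, -1.0]]
contact_force: [0.2, -0.2, 0.5]
gripper_width: 0.0497
```

```bash
python3 - <<'E'
from h import *
im=grab('wrist');P=world(im);px=im['pixels'];z=P[...,2]
plan([.41,.194,.15],90)
np.savez('spin.npz',**im)
h=cv2.cvtColor(px,cv2.COLOR_RGB2HSV);near=np.hypot(P[...,0]-.47,P[...,1]+.02)<.035
m=(h[...,1]>90)&near
v,u=np.nonzero(m);print('brass px',u.min(),u.max(),v.min(),v.max())
T=P[m&(z>.0635)&(z<.07)];print('tip',len(T),T.mean(0),cv2.minEnclosingCircle((T[:,:2]*1000).astype(np.float32)),cv2.minAreaRect((T[:,:2]*1000).astype(np.float32)))
c=np.array(cv2.minEnclosingCircle((T[:,:2]*1000).astype(np.float32))[0])/1000
L=P[m&(z>.043)&(z<.055)];r=np.hypot(*(L[:,:2]-c).T);L=L[r>.009];print('lug',len(L),L.mean(0),np.degrees(np.arctan2(*(L[:,:2].mean(0)-c)[::-1])))
uc,vc=int(u.mean()),int(v.mean());a=px[vc-40:vc+40,uc-50:uc+50];save(cv2.resize(a,None,fx=7,fy=7,interpolation=cv2.INTER_CUBIC),'w6');print(uc-50,vc-40)
E
```

```text
t 12.0 tcp [ 0.4666 -0.0203  0.1557] yyaw 90.0 F [0.4  0.21 0.02] M [-0.02 -0.04  0.02] w 0.0502
shift [0.0566 0.2143 0.0054] rot [-0.04  0.09  0.  ]
brass px 268 416 189 392
tip 98 [ 0.46887547 -0.0206823   0.06590187] ((470.2012023925781, -21.097232818603516), 5.830666542053223) ((468.8255310058594, -20.54529571533203), (11.587909698486328, 8.286178588867188), 67.98147583007812)
lug 80 [ 0.47758714 -0.02290006  0.04630352] -13.717052113608872
270 177
```

View pics/w6.png

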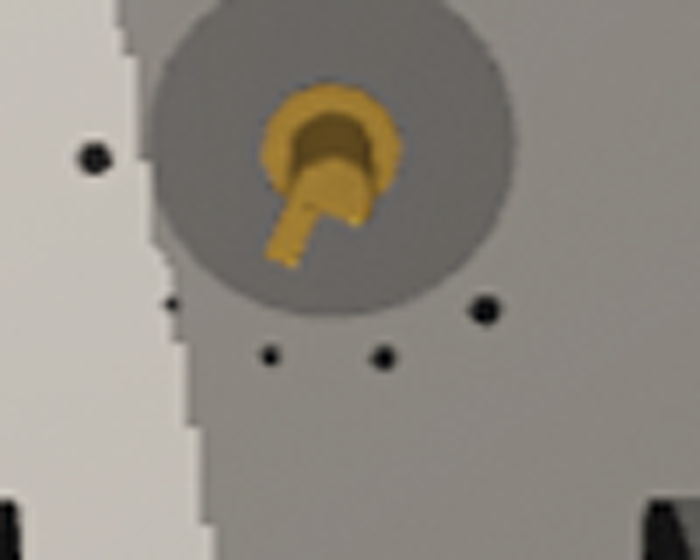

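The crop shows the brass D-spindle with its tip at (335,190) and the lug pointing to (282,257). That puts the flat direction at about -23° in world yaw. I'll refine it offline and go look at the knob.

```bash
python3 - <<'E'
from h import *
im=dict(np.load('spin.npz'));P=world(im);px=im['pixels'];z=P[...,2]
h=cv2.cvtColor(px,cv2.COLOR_RGB2HSV);c=np.array([.4702,-.0211]);r=np.hypot(P[...,0]-c[0],P[...,1]-c[1])
m=(h[...,1]>90)
# flange centre & lug by ray intersection with z plane
K=im['camera_matrix'];C=-im['R'].T@im['t']
def onplane(zz):
    u,v=np.meshgrid(range(640),range(400));d=np.stack([(u-K[0,2])/K[0,0],(v-K[1,2])/K[1,1],np.ones_like(u)],-1)@im['R']
    s=(zz-C[2])/d[...,2];return C+d*s[...,None]
G=onplane(.047)
for lo in(.012,.0135,.015):
    q=m&(z<.055)&(z>.04)&(r<.03)&(r>lo); a=P[q][:,:2].mean(0)-c; print(lo,q.sum(),np.degrees(np.arctan2(a[1],a[0])),np.hypot(*(P[q][:,:2]-c).T).max())
# D fit on tip points: brute force over angle & centre
T=P[m&(z>.0645)&(z<.0685)&(r<.012)][:,:2]
for ang in range(-45,10,5):
    n=np.array([np.cos(np.radians(ang)),np.sin(np.radians(ang))]);p=(T-c)@n;t=(T-c)@[-n[1],n[0]]
    print(ang,(p.min()*1e3).round(2),(p.max()*1e3).round(2),(t.min()*1e3).round(2),(t.max()*1e3).round(2))
E
```

```text
0.012 33 -22.248344971926738 0.018701189378052555
0.0135 27 -22.290098676907846 0.018701189378052555
0.015 21 -22.379522623728736 0.018701189378052555
-45 -5.65 3.47 -5.77 5.66
-40 -5.72 3.19 -5.76 5.72
-35 -5.75 2.94 -5.79 5.8
-30 -5.74 2.84 -5.82 5.83
-25 -5.68 2.73 -5.82 5.82
-20 -5.58 2.79 -5.77 5.77
-15 -5.49 3.08 -5.68 5.67
-10 -5.64 3.35 -5.54 5.52
-5 -5.75 3.59 -5.36 5.34
0 -5.81 3.82 -5.14 5.11
5 -5.83 4.17 -5.09 5.25
```

move_arm(steps=[[[0,0,-0.05],[0,0,0],0.05],[[0,0,-0.1],[0,0,0],0.05],[[0.012,0.04,-0.12],[0,0,0],0.05],[[0.024,0.085,-0.12],[0,0,0],0.05],[[0.036,0.13,-0.12],[0,0,0],0.05],[[0.046,0.17,-0.12],[0,0,0],0.05],[[0.05,0.205,-0.11],[0,0,0],0.05],[[0.05,0.2143,-0.07],[0,0,0],0.05],[[0.05,0.2143,-0.04],[0,0,0],0.05],[[0.05,0.2143,-0.01],[0,0,0],0.05],[[0.05,0.2143,0.005],[0,0,0],0.05],[[0.05,0.2143,0.005],[0,0,0],0.05],[[0.05,0.2143,0.005],[0,0,0],0.05]])

```text
time: 13.3
tool_pos: [0.4172, 0.1944, 0.1515]
orientation: [[-1.0, 0.0, 0.003], [0.0, 1.0, 0.0], [-0.003, 0.0, -1.0]]
contact_force: [0.9, 0.2, 0.3]
gripper_width: 0.0502
```

```bash
python3 - <<'E'
from h import *
im=grab('wrist');P=world(im);px=im['pixels'];z=P[...,2]
r=np.hypot(P[...,0]-.41,P[...,1]-.194)
G=P[(z>.031)&(z<.039)&(r<.03)][:,:2];g=G.mean(0);print('grip',len(G),g,cv2.minAreaRect((G*1000).astype(np.float32)),np.linalg.svd(G-g,full_matrices=False)[2][0])
B=P[(z>.011)&(z<.02)&(r<.03)];print('body',len(B),cv2.minEnclosingCircle((B[:,:2]*1000).astype(np.float32)),B.min(0),B.max(0))
v,u=np.nonzero((z>.01)&(z<.04)&(r<.03));uc,vc=int(u.mean()),int(v.mean());print(uc,vc)
save(cv2.resize(px[vc-35:vc+35,uc-45:uc+45],None,fx=7,fy=7,interpolation=cv2.INTER_CUBIC),'w7')
plan([g[0],g[1],.06],90)
E
```

```text
grip 450 [0.41023472 0.1946381 ] ((411.2127990722656, 194.80538940429688), (11.389138221740723, 40.20964431762695), 89.71051788330078) [ 0.99995812 -0.00915218]
body 710 ((409.5096435546875, 194.6669921875), 20.640926361083984) [0.38899571 0.17464792 0.01107942] [0.42842602 0.2148873  0.01997079]
317 179
t 13.35 tcp [0.4175 0.1945 0.1519] yyaw 89.99 F [0.04 0.21 0.49] M [-0.02  0.01  0.01] w 0.0499
shift [0.0076 0.     0.0918] rot [ 0.05  0.2  -0.01]
```

View pics/w7.png

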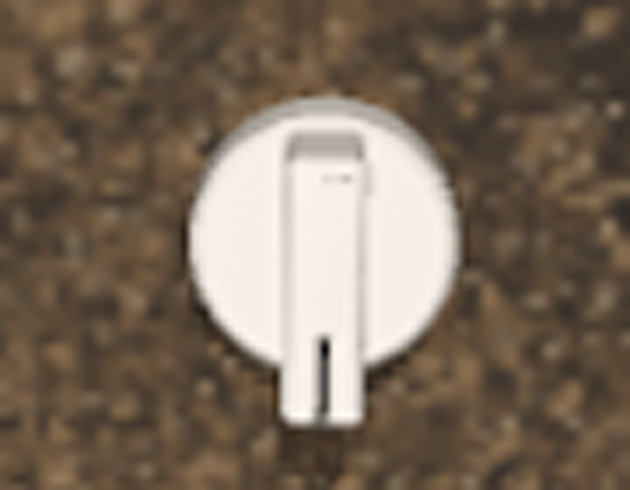

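The knob's pointer (dark line) is at image-down (323,375), which is world +x, so its yaw is about 0. Its axis is at (0.4095,0.1947). I'll grip the bar just above the round body.

move_arm(steps=[[[0.008,0,0.03],[0,0.2,0],0.045],[[0.008,0,0.06],[0,0.2,0],0.04],[[0.008,0,0.085],[0,0.2,0],0.04],[[0.008,0,0.105],[0,0.2,0],0.04],[[0.008,0,0.118],[0,0.2,0],0.04],[[0.008,0,0.1255],[0,0.2,0],0.04],[[0.008,0,0.1255],[0,0.2,0],0.04],[[0.008,0,0.1255],[0,0.2,0],0.04],[[0.008,0,0.1255],[0,0.2,0],0.025],[[0.008,0,0.1255],[0,0.2,0],0.016]])

```text
time: 14.35
tool_pos: [0.4104, 0.195, 0.027]
orientation: [[-1.0, 0.0, 0.001], [0.0, 1.0, 0.002], [-0.001, 0.002, -1.0]]
contact_force: [-0.2, -0.3, 0.3]
gripper_width: 0.0159
```

```bash
python3 -c "
from h import *
plan([.4095,.1947,.026],90)"
```

```text
t 14.35 tcp [0.4104 0.195  0.027 ] yyaw 90.0 F [-0.21 -0.25  0.27] M [0.02 0.04 0.03] w 0.0159
shift [ 0.0009 -0.0003  0.001 ] rot [ 0.1   0.06 -0.  ]
```

move_arm(steps=[[[0.0009,-0.0003,0.001],[0,0,0],0.016],[[0.0009,-0.0003,0.001],[0,0,0],0.01],[[0.0009,-0.0003,0.001],[0,0,0],0.003],[[0.0009,-0.0003,0.001],[0,0,0],0.003],[[0.0009,-0.0003,0.001],[0,0,0],0.003],[[0.0009,-0.0003,0.001],[0,0,0],0.003]], force=80)

```text
time: 14.95
tool_pos: [0.4095, 0.1947, 0.026]
orientation: [[-1.0, 0.0, 0.001], [0.0, 1.0, 0.002], [-0.001, 0.002, -1.0]]
contact_force: [0.6, -0.8, 0.3]
gripper_width: 0.0029
```

```bash
python3 -c "
from h import *
plan([.4095,.1947,.12],90)"
```

```text
t 14.95 tcp [0.4095 0.1947 0.026 ] yyaw 90.0 F [ 0.58 -0.79  0.27] M [-0.05  0.02  0.02] w 0.0029
shift [-0.0001  0.0001 -0.094 ] rot [ 0.1   0.06 -0.  ]
```

The opening went right down to the commanded value, so the fingers have probably missed the bar. I'll look.

```bash
python3 - <<'E'
from h import *
im=grab('wrist');save(im['pixels'],'w8')
P=world(im);z=P[...,2];r=np.hypot(P[...,0]-.41,P[...,1]-.194)
Q=P[(z>.005)&(z<.05)&(r<.06)];print(len(Q),Q.min(0),Q.max(0))
E
```

```text
2774 [0.38853177 0.17428941 0.00500371] [0.43243779 0.21528504 0.04999981]
```

View pics/w8.png

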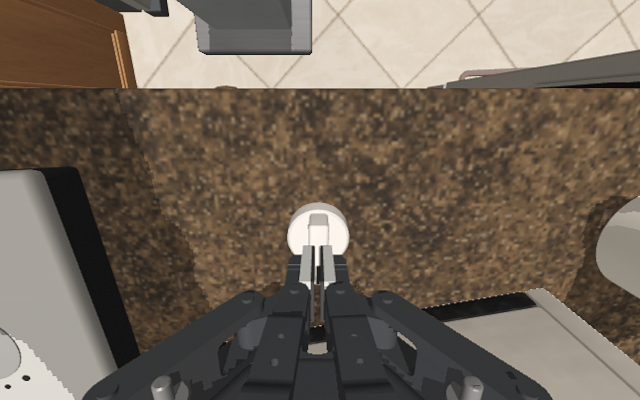

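move_arm(steps=[[[0,0,0],[0,0,0],0.0],[[0,0,0],[0,0,0],0.0],[[0,0,0],[0,0,0],0.0],[[0,0,0],[0,0,0],0.0]])

```text
time: 15.4
tool_pos: [0.4095, 0.1947, 0.026]
orientation: [[-1.0, 0.0, 0.001], [0.0, 1.0, 0.002], [-0.001, 0.002, -1.0]]
contact_force: [0.2, -0.5, -0.8]
gripper_width: 0.0
```

```bash
python3 - <<'E'
from h import *
plan([.4095,.1947,.12],90)
im=grab('wrist');save(cv2.resize(im['pixels'][190:310,270:370],None,fx=5,fy=5,interpolation=cv2.INTER_CUBIC),'w9')
E
```

```text
t 15.4 tcp [0.4095 0.1947 0.026 ] yyaw 90.0 F [ 0.21 -0.53 -0.77] M [-0.03 -0.04 -0.02] w 0.0
shift [-0.0001  0.0002 -0.094 ] rot [ 0.1   0.06 -0.  ]
```

View pics/w9.png

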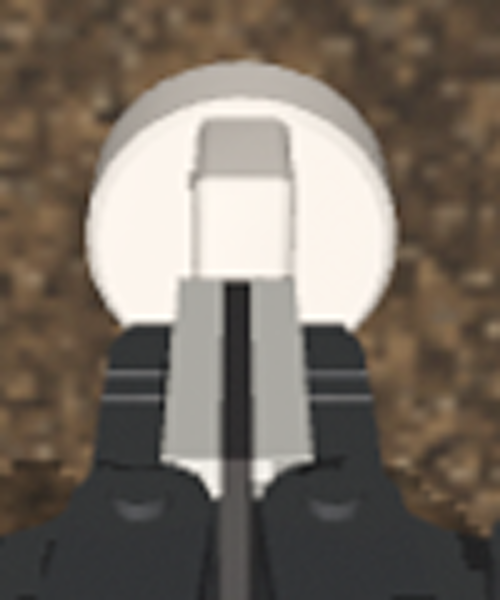

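```bash
python3 - <<'E'
from h import *
im=grab('wrist');P=world(im)
for v in range(222,286,4): print(v,[tuple((P[v,u]*1000).round(0).astype(int)) for u in (304,310,314,317,320,324,328)])
print(robot.tip_reach)
E
```

```text
222 [(np.int64(398), np.int64(186), np.int64(13)), (np.int64(392), np.int64(190), np.int64(28)), (np.int64(391), np.int64(193), np.int64(30)), (np.int64(391), np.int64(194), np.int64(29)), (np.int64(391), np.int64(196), np.int64(29)), (np.int64(391), np.int64(198), np.int64(30)), (np.int64(397), np.int64(202), np.int64(15))]
226 [(np.int64(401), np.int64(186), np.int64(14)), (np.int64(392), np.int64(190), np.int64(34)), (np.int64(392), np.int64(193), np.int64(33)), (np.int64(392), np.int64(194), np.int64(34)), (np.int64(391), np.int64(196), np.int64(34)), (np.int64(391), np.int64(198), np.int64(35)), (np.int64(393), np.int64(201), np.int64(32))]
230 [(np.int64(403), np.int64(186), np.int64(14)), (np.int64(394), np.int64(190), np.int64(33)), (np.int64(393), np.int64(193), np.int64(35)), (np.int64(394), np.int64(194), np.int64(34)), (np.int64(394), np.int64(196), np.int64(34)), (np.int64(394), np.int64(198), np.int64(35)), (np.int64(395), np.int64(201), np.int64(32))]
234 [(np.int64(406), np.int64(186), np.int64(14)), (np.int64(397), np.int64(190), np.int64(34)), (np.int64(397), np.int
[... 3437 characters left out ...]
nt64(399), np.int64(199), np.int64(70))]
278 [(np.int64(399), np.int64(188), np.int64(74)), (np.int64(399), np.int64(191), np.int64(74)), (np.int64(399), np.int64(193), np.int64(74)), (np.int64(399), np.int64(194), np.int64(74)), (np.int64(399), np.int64(196), np.int64(73)), (np.int64(399), np.int64(197), np.int64(73)), (np.int64(400), np.int64(199), np.int64(73))]
282 [(np.int64(399), np.int64(189), np.int64(77)), (np.int64(400), np.int64(191), np.int64(75)), (np.int64(400), np.int64(193), np.int64(76)), (np.int64(401), np.int64(194), np.int64(75)), (np.int64(399), np.int64(196), np.int64(77)), (np.int64(400), np.int64(197), np.int64(76)), (np.int64(400), np.int64(199), np.int64(75))]
0.008
```

The depth readings show the fingertips at about z = 0.041 with the TCP at 0.026. So the tips sit about 15 mm behind the reported TCP, not 8 mm ahead as the notes say. The fingers closed above the bar and the knob is untouched, so I'll open, go 22 mm lower and grip again.

move_arm(steps=[[[0,0,0],[0,0,0],0.035],[[0,0,0],[0,0,0],0.035],[[0,0,0],[0,0,0],0.035],[[0,0,0],[0,0,0],0.035],[[0,0,0.006],[0,0,0],0.035],[[0,0,0.012],[0,0,0],0.035],[[0,0,0.017],[0,0,0],0.035],[[0,0,0.021],[0,0,0],0.035],[[0,0,0.021],[0,0,0],0.035],[[0,0,0.021],[0,0,0],0.022],[[0,0,0.021],[0,0,0],0.018],[[0,0,0.021],[0,0,0],0.018]])

```text
time: 16.7
tool_pos: [0.4097, 0.1948, 0.0051]
orientation: [[-1.0, 0.0, 0.001], [0.0, 1.0, 0.002], [-0.001, 0.002, -1.0]]
contact_force: [0.4, 0.4, 0.5]
gripper_width: 0.0179
```

```bash
python3 - <<'E'
from h import *
plan([.4095,.1947,.004],90)
im=grab('wrist');P=world(im);x,y,z=P[...,0],P[...,1],P[...,2]
for s,q in(('R',(y>.2025)&(y<.206)),('L',(y<.1868)&(y>.183))):
    m=q&(abs(x-.3985)<.004)&(z>.0155)&(z<.08);print(s,m.sum(),np.sort(z[m])[:8].round(4),np.median(x[m]))
E
```

```text
t 16.7 tcp [0.4097 0.1948 0.0051] yyaw 90.0 F [0.43 0.43 0.46] M [-0.03  0.03  0.04] w 0.0179
shift [ 0.0002 -0.0001  0.0011] rot [ 0.12  0.08 -0.  ]
R 400 [0.0156 0.021  0.0212 0.0215 0.0218 0.0226 0.0227 0.0229] 0.3993788150405141
L 280 [0.0155 0.016  0.0202 0.0209 0.0216 0.0219 0.0226 0.0228] 0.3993849645787505
```

move_arm(steps=[[[0,0,0.0012],[0,0,0],0.018],[[0,0,0.0025],[0,0,0],0.018],[[0,0,0.0025],[0,0,0],0.018],[[0,0,0.0025],[0,0,0],0.005],[[0,0,0.0025],[0,0,0],0.002],[[0,0,0.0025],[0,0,0],0.002],[[0,0,0.0025],[0,0,0],0.002],[[0,0,0.0025],[0,0,0],0.002],[[0,0,0.0025],[0,0,0],0.002]], force=80)

```text
time: 17.65
tool_pos: [0.4096, 0.1949, 0.0028]
orientation: [[-1.0, 0.0, 0.001], [0.0, 1.0, 0.002], [-0.001, 0.002, -1.0]]
contact_force: [-1.5, -1.0, 5.7]
gripper_width: 0.0103
```

```bash
python3 -c "
from h import *
plan([.4095,.1947,.004],90)"
```

```text
t 17.65 tcp [0.4096 0.1949 0.0028] yyaw 90.0 F [-1.55 -1.02  5.72] M [-0.18  0.28  0.01] w 0.0103
shift [ 0.0001 -0.0002 -0.0012] rot [ 0.12  0.07 -0.  ]
```

The knob is gripped. I'll lift it and carry it over the spindle, turning it to yaw -23°.

move_arm(steps=[[[0,0,-0.02],[0,0,0],0.002],[[0,0,-0.05],[0,0,0],0.002],[[0,0,-0.09],[0,0,0],0.002],[[0,0,-0.13],[0,0,0],0.002],[[-0.008,-0.03,-0.13],[0,0,4],0.002],[[-0.017,-0.06,-0.13],[0,0,8],0.002],[[-0.026,-0.095,-0.13],[0,0,12],0.002],[[-0.036,-0.13,-0.13],[0,0,16],0.002],[[-0.046,-0.165,-0.13],[0,0,20],0.002],[[-0.056,-0.195,-0.13],[0,0,23],0.002],[[-0.0606,-0.216,-0.13],[0,0,23],0.002],[[-0.0606,-0.216,-0.12],[0,0,23],0.002],[[-0.0606,-0.216,-0.12],[0,0,23],0.002],[[-0.0606,-0.216,-0.12],[0,0,23],0.002]])

```text
time: 19.05
tool_pos: [0.4694, -0.0205, 0.1218]
orientation: [[-0.921, 0.39, -0.0], [0.39, 0.921, 0.002], [0.001, 0.002, -1.0]]
contact_force: [-0.8, 0.8, -0.8]
gripper_width: 0.0104
```

```bash
python3 - <<'E'
from h import *
plan([.4702,-.0211,.080],67)
im=grab('wrist');P=world(im);save(im['pixels'],'w10')
z=P[...,2];r=np.hypot(P[...,0]-.47,P[...,1]+.021)
o=robot.get_obs()['tool_pos'][2]
B=P[(z>o+.005)&(z<o+.016)&(r<.03)];print('body',len(B),cv2.minEnclosingCircle((B[:,:2]*1000).astype(np.float32)))
B=P[(z>o+.009)&(z<o+.014)&(r<.03)];print('bodytop',len(B),np.percentile(B[:,2]-o,[10,50,90]))
# plane fit of body top for tilt
A=np.c_[B[:,:2]-B[:,:2].mean(0),np.ones(len(B))];print(np.linalg.lstsq(A,B[:,2],rcond=None)[0])
E
```

```text
t 19.05 tcp [ 0.4694 -0.0205  0.1218] yyaw 67.07 F [-0.8   0.77 -0.76] M [-0.04 -0.03 -0.03] w 0.0104
shift [-0.0011 -0.0003  0.0418] rot [ 0.11 -0.07  0.07]
body 1199 ((468.6348876953125, -20.53086280822754), 20.450321197509766)
bodytop 965 [0.00981017 0.01101721 0.0119119 ]
[0.00920728 0.00143112 0.13303875]
```

The picture limit is reached, so I'll continue on depth and force readings. I'll approach to just above the spindle tip.

move_arm(steps=[[[-0.0016,0,0.015],[0,0,0],0.002],[[-0.0016,0,0.03],[0,0,0],0.002],[[-0.0016,0,0.04],[0,0,0],0.002],[[-0.0016,0,0.047],[0,0,0],0.002],[[-0.0016,0,0.047],[0,0,0],0.002],[[-0.0016,0,0.047],[0,0,0],0.002],[[-0.0016,0,0.047],[0,0,0],0.002]])

```text
time: 19.8
tool_pos: [0.4716, -0.0208, 0.0756]
orientation: [[-0.921, 0.389, 0.001], [0.389, 0.921, 0.003], [-0.0, 0.003, -1.0]]
contact_force: [-0.2, -0.2, -1.2]
gripper_width: 0.0103
```

```bash
python3 - <<'E'
from h import *
plan([.4708,-.0212,.064],67)
im=grab('wrist');P=world(im)
z=P[...,2];r=np.hypot(P[...,0]-.47,P[...,1]+.021)
o=robot.get_obs()['tool_pos'][2]
B=P[(z>o+.005)&(z<o+.016)&(r<.03)];print('body',len(B),cv2.minEnclosingCircle((B[:,:2]*1000).astype(np.float32)))
E
```

```text
t 19.8 tcp [ 0.4716 -0.0208  0.0756] yyaw 67.1 F [-0.17 -0.2  -1.2 ] M [-0.01  0.02 -0.01] w 0.0103
shift [ 0.0006 -0.0007  0.0116] rot [0.16 0.01 0.1 ]
body 1208 ((470.7313537597656, -20.78673553466797), 20.438858032226562)
```

move_arm(steps=[[[0.0003,-0.0005,0.002],[0,0,0],0.002],[[0.0003,-0.0005,0.004],[0,0,0],0.002],[[0.0003,-0.0005,0.006],[0,0,0],0.002],[[0.0003,-0.0005,0.008],[0,0,0],0.002],[[0.0003,-0.0005,0.01],[0,0,0],0.002],[[0.0003,-0.0005,0.011],[0,0,0],0.002],[[0.0003,-0.0005,0.011],[0,0,0],0.002]])

```text
time: 20.55
tool_pos: [0.471, -0.0212, 0.0644]
orientation: [[-0.921, 0.389, 0.001], [0.389, 0.921, 0.002], [0.0, 0.003, -1.0]]
contact_force: [-0.2, -0.2, -1.5]
gripper_width: 0.0106
```

```bash
python3 -c "
from h import *
plan([.4708,-.0212,.058],67)"
```

```text
t 20.55 tcp [ 0.471  -0.0212  0.0644] yyaw 67.09 F [-0.24 -0.19 -1.49] M [-0.01 -0.02 -0.07] w 0.0106
shift [ 0.0002 -0.0001  0.0064] rot [ 0.15 -0.01  0.09]
```

No resistance with the knob about 6 mm over the tip, so it is entering. I'll go on.

move_arm(steps=[[[0,0,0.002],[0,0,0],0.002],[[0,0,0.004],[0,0,0],0.002],[[0,0,0.006],[0,0,0],0.002],[[0,0,0.0075],[0,0,0],0.002],[[0,0,0.0075],[0,0,0],0.002],[[0,0,0.0075],[0,0,0],0.002]])

```text
time: 21.15
tool_pos: [0.471, -0.0212, 0.0569]
orientation: [[-0.921, 0.389, 0.001], [0.389, 0.921, 0.002], [0.0, 0.003, -1.0]]
contact_force: [0.3, 0.3, -1.5]
gripper_width: 0.01
```

```bash
python3 -c "
from h import *
plan([.4708,-.0212,.050],67)"
```

```text
t 21.15 tcp [ 0.471  -0.0212  0.0569] yyaw 67.09 F [ 0.29  0.25 -1.51] M [ 0.01 -0.03  0.01] w 0.01
shift [ 0.0002 -0.0001  0.0069] rot [ 0.15 -0.01  0.09]
```

move_arm(steps=[[[0,0,0.0015],[0,0,0],0.002],[[0,0,0.003],[0,0,0],0.002],[[0,0,0.003],[0,0,0],0.002],[[0,0,0.003],[0,0,0],0.002]])

```text
time: 21.55
tool_pos: [0.4711, -0.0212, 0.054]
orientation: [[-0.921, 0.389, 0.001], [0.389, 0.921, 0.003], [0.0, 0.003, -1.0]]
contact_force: [-0.8, -0.9, 3.4]
gripper_width: 0.0102
```

move_arm(steps=[[[0,0,0.001],[0,0,0],0.002],[[0,0,0.002],[0,0,0],0.002],[[0,0,0.002],[0,0,0],0.002],[[0,0,0.002],[0,0,0],0.002]])

```text
time: 21.95
tool_pos: [0.4711, -0.0212, 0.052]
orientation: [[-0.921, 0.389, 0.001], [0.389, 0.921, 0.003], [0.0, 0.003, -1.0]]
contact_force: [-2.0, -0.2, 5.3]
gripper_width: 0.0102
```

move_arm(steps=[[[0,0,0.001],[0,0,0],0.002],[[0,0,0.0015],[0,0,0],0.002],[[0,0,0.0015],[0,0,0],0.002],[[0,0,0.0015],[0,0,0],0.002]])

```text
time: 22.35
tool_pos: [0.4711, -0.0212, 0.0506]
orientation: [[-0.921, 0.39, 0.001], [0.39, 0.921, 0.003], [0.0, 0.003, -1.0]]
contact_force: [-1.1, -0.7, 7.0]
gripper_width: 0.0101
```

move_arm(steps=[[[0,0,0.001],[0,0,0],0.002],[[0,0,0.001],[0,0,0],0.002],[[0,0,0.001],[0,0,0],0.002]])

```text
time: 22.65
tool_pos: [0.4712, -0.0212, 0.0504]
orientation: [[-0.921, 0.39, 0.001], [0.39, 0.921, 0.004], [0.0, 0.004, -1.0]]
contact_force: [-4.8, 0.7, 15.8]
gripper_width: 0.0105
```

```bash
python3 -c "
from h import *
plan([.4708,-.0212,.050],67)"
```

```text
t 22.65 tcp [ 0.4712 -0.0212  0.0504] yyaw 67.05 F [-4.8   0.72 15.81] M [0.13 1.06 0.07] w 0.0105
shift [ 0.0004 -0.0002  0.0004] rot [ 0.22 -0.03  0.05]
```

The force rose to 17 N with no further travel, so the spindle is on its stop. I'll hold slightly firmer and verify by depth.

move_arm(steps=[[[0,0,0.001],[0,0,0],0.002],[[0,0,0.0012],[0,0,0],0.002],[[0,0,0.0012],[0,0,0],0.002],[[0,0,0.0012],[0,0,0],0.002],[[0,0,0.0012],[0,0,0],0.002]])

```text
time: 23.15
tool_pos: [0.4713, -0.0212, 0.0502]
orientation: [[-0.921, 0.39, 0.001], [0.39, 0.921, 0.005], [0.001, 0.005, -1.0]]
contact_force: [-6.2, 0.5, 23.2]
gripper_width: 0.0105
```

```bash
python3 - <<'E'
from h import *
im=grab('wrist');P=world(im);z=P[...,2];r=np.hypot(P[...,0]-.4704,P[...,1]+.0212)
near=P[...,0]<.463
b=P[(z>.057)&(z<.069)&(r<.018)&near];h=P[(z>.038)&(z<.052)&(r>.03)&(r<.06)&near]
print('bodytop',len(b),np.median(b[:,2]),'hob',len(h),np.median(h[:,2]))
B=P[(z>.055)&(z<.068)&(r<.03)];print(cv2.minEnclosingCircle((B[:,:2]*1000).astype(np.float32)))
t=grab('top');T=world(t)
def st(u0,u1,v0,v1,z0,z1,n):
    Q=T[v0:v1,u0:u1].reshape(-1,3);Q=Q[(Q[:,2]>z0)&(Q[:,2]<z1)]
    if len(Q):print(n,len(Q),Q.mean(0).round(4))
st(175,210,220,255,.02,.12,'mug');st(425,455,170,200,.05,.2,'mill');st(296,312,165,183,.03,.12,'salt')
st(335,392,195,250,.185,.21,'kettlebar');st(335,392,195,250,.1,.21,'kettle')
for _ in range(3):plan([.4708,-.0212,.050],67)
E
```

```text
bodytop 454 0.06205311325423427 hob 9831 0.04418113735780554
((470.5721130371094, -21.126995086669922), 20.534578323364258)
mug 344 [0.4088 0.4314 0.0657]
mill 382 [ 0.6191 -0.4636  0.1133]
salt 113 [0.6402 0.0184 0.07  ]
kettlebar 91 [ 0.4706 -0.2     0.1995]
kettle 783 [ 0.4745 -0.1979  0.1393]
t 23.25 tcp [ 0.4714 -0.0212  0.0502] yyaw 67.03 F [-6.24  0.94 22.89] M [0.16 1.51 0.08] w 0.0099
shift [ 0.0005 -0.0002  0.0002] rot [ 0.3  -0.05  0.03]
t 23.25 tcp [ 0.4714 -0.0212  0.0502] yyaw 67.03 F [-6.24  0.94 22.89] M [0.16 1.51 0.08] w 0.0099
shift [ 0.0005 -0.0002  0.0002] rot [ 0.3  -0.05  0.03]
t 23.25 tcp [ 0.4714 -0.0212  0.0502] yyaw 67.03 F [-6.24  0.94 22.89] M [0.16 1.51 0.08] w 0.0099
shift [ 0.0005 -0.0002  0.0002] rot [ 0.3  -0.05  0.03]
```

The knob's body top is 17.9 mm above the hob top, against 18 mm expected on the stop. Everything else is in place, so I'm handing in.

```bash
python3 -c "
from h import *
print(robot.hand_in())
o=robot.get_obs();print(o['time'],o['contact_force'],o['tool_pos'])"
```

```text
the job is handed in; nothing more can be done
None
the job is handed in; nothing more can be done
```

The job is handed in at about 23 s: the kettle stands on the hob, and the knob is on the spindle and still held pressed down on its stop.

- **Kettle:** it was carried level, set down and released. It measured about 1 mm from the burner centre, and the final top-camera reading shows its handle bar still there.
- **Knob:** it was turned to about -23° to match the spindle's flat and slid on without resistance. The press force rose with the spring to about 8 N, then jumped to 23 N with no further travel. Its body top measured 17.9 mm above the hob, against 18 mm expected on the stop.
- **Bystanders:** the mug and salt shaker read within 1 mm of where they started. The mill's average read about 3 mm farther away in x, which I put down to camera noise because nothing came near it after the kettle was lifted.

**What disagreed:** the fingertips measured about 15 mm behind the reported TCP, not 8 mm ahead as stated. My first grip on the knob therefore closed above it without touching it, and I repeated it 23 mm lower. For the same reason the kettle was held only by the top of its bar, but it held. I also ran out of picture views before the insertion, so I checked that step with depth and force readings only.

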